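# Seat a tube block in the corner of a dry-bath heater and hold it there

## Robot

A 6-joint arm with a two-finger parallel gripper is mounted at the origin on the work surface. World frame = base frame: x ahead of the robot, y to its left, z up, the work surface at z = 0. Lengths are in m, angles in rad, forces in N, time in s.
With the tool pointing down it reaches from about 0.375 to 0.9 m from the base axis. Payload 3.1 kg.
Tool frame: the origin (TCP) lies at the very end of the fingers, on their centre line; the grasp point (between the pads) lies 19 mm behind it; z points along the fingers, y is the line along which they close (so a half turn about z gives the same grasp; the last joint's range is limited). The gripper opens to 87 mm and grips with 3 to 60 N. Pads are 19 mm wide; open, the fingers measure 117 mm over their backs; the gripper's body (75 mm by 190 mm) begins 51 mm behind the grasp point.
Start: joints at [1.054, 0.527, 1.433, -0, 1.181, -0.178], TCP at [0.207, 0.59, 0.223] pointing down, gripper open.
Joint ranges: [-3.08, 3.08], [-0.75, 2.2], [0.22, 2.44], [-1.43, 4.57], [0, 2.65], [-2.85, 2.85]. Speed limits (rad/s): [2.79, 2.79, 3.14, 3.14, 3.14, 3.14].

## Interface

Orientations are given as a unit quaternion [x, y, z, w].
In Python, from rig import robot gives the robot as it stands. The module is installed in compiled form; this text tells all that it offers.
- The arm moves only by the tool play_rows, never from a script. Its argument "steps" is one flat list of numbers, 5 for each row, row after row: the opening, from -1 (shut) to 1 (fully open), then the shift along the tool's x, y, z as a fraction of full scale, then the turn about the tool's z as a fraction of full scale. In form: [claw, tx, ty, tz, twist, claw, tx, ty, tz, twist, ...]. A call has exactly 10 rows; each row shifts and turns the commanded pose from where the row before left it, along the tool's axes as they then stand; what a row does not reach is not made up. Full scale, the value 1, is 0.03 m for a shift and 0.1 rad for a turn. A row lasts 1/10 s, in which the tool goes at most 50 mm and 8.59 degrees, less where a joint would pass 70% of its speed; a pose out of reach is approached as far as the arm can. A call with a number of a shift or a turn outside -1 to 1 is refused whole. A call with a gripper value outside its range is refused whole. The fingers move at their own pace and stop on an object; "grip_force" is the grip in N (left out, the last holds). Time passes only in rows, so rows that do not move let the fingers close, or fill a call up. It gives the time, the measured TCP pose, the force, the opening and the grip force at its end, in the units of the state.
- robot.get_obs(): the state, without advancing time (a new reading comes with each control period).
- robot.camera(name): name is "scene" or "top"; returns a dict with "image" (400x640x3 uint8, red, green, blue), "mtx" (3x3 intrinsics, pixels), "rvec" (rotation vector, rad) and "tvec" (3), from world to camera coordinates, as OpenCV has them. Camera axes: x right, y down, z forward; pixel columns grow to the right and rows downward; lengths in m; the calibration is good to about 2 mm. A picture is of the moment at which its call begins. There is no depth.
- robot.hand_in(): hands the job in; it is judged then, once.
The state is a dict: "time": time; "q": joint angles; "joint_velocities": joint speeds; "joint_torque": joint torques, N m; "position": TCP position; "tool_rot": TCP orientation; "ft_force": force on the tool from outside, world axes, zero at the start; "moment": the same for the moment, N m; "grip_width": finger opening in m; "grip_force": force on a finger pad.
Only numpy, scipy, OpenCV 4.12 (cv2) and the standard library are available. Lean on these libraries where they do the work, as an engineer would, in place of code of your own. Each camera call takes 0.05 s, during which the arm holds its last target. There are 200 camera calls.

## Task

Lift the metal tube block up and off the hook of its draining stand and set it down on the flat deck of the dry-bath heater, then press it firmly into the corner made by the two steel stop bars, its long side flush against the long bar and its end flush against the short bar. Finish while holding it there: keep gripping the block and pressing it against both bars at once, and do not let go. Leave the bottle, the beaker and the box on the bench alone, and do not drop the block.

Things in the scene. Friction and masses are not known exactly. Their poses are not given: they have to be found in the camera images.
- block: Aluminium tube block 72 (x) x 56 (y) x 40 (z) mm, six dark wells on top, about 0.4 kg, with an upright steel lifting handle along its middle. Origin: centre of its underside; z up; the same after a half turn about z. At the start it hangs still on the hook, underside 92 mm above the bench, the hook's arm passing along its y through the handle's window, whose upper edge rests on the arm.
- handle (a point): Middle of the solid upper part of the block's handle, 92 mm above the block's underside, on its axis. The handle is a flat steel plate 10 mm thick (block y) and 62 mm wide (x) from z = 40 to 112 mm, with a window 42 mm wide from z = 40 to 72 mm; grip it above the window (z = 72 to 112 mm), fingers closing along the block's y.
- stand: Draining stand fixed to the bench: white base plate 150 x 100 x 12 mm, steel post at x = +60 mm, and a level hook arm 8 mm thick, axis at z = 160 mm, from the post along -x to x = -45 mm, ending in a tip turned up. Origin: on the bench below the middle of the arm; z up. To come off, the block must rise 13 to 20 mm (24 at most) and then move along the stand's -x past the tip.
- hook_tip (a point): Top of the hook's upturned tip, 174 mm above the bench, 10 mm above the upper side of the arm; at stand x = -45 mm, y = 0.
- heater: Dry-bath heater fixed to the bench: grey case 220 (x) x 190 (y) x 50 (z) mm, flat deck at z = 50 mm, dark control strip with blue display along its -x end, two steel stop bars on the deck. Origin: centre of its underside; z up. A block seated in the corner has its x parallel to the heater's x and its origin at heater x = +19, y = +22, z = +50 mm.
- corner (a point): The inner corner of the two stop bars, at deck height: heater x = +55, y = +50, z = +50 mm.
- stop_long: Long steel stop bar, rigid, 120 mm long along the heater's x, 12 mm thick, 32 mm high above the deck; its inner face looks to the heater's -y and lies at heater y = +50 mm. Origin: centre of its underside, at heater x = +7, y = +56, z = +50 mm.
- stop_short: Short steel stop bar, rigid (bare metal: friction on one bar and the deck can carry part of the push meant for the other), 90 mm long along the heater's y, 12 mm thick, 32 mm high above the deck; its inner face looks to the heater's -x and lies at heater x = +55 mm. Origin: centre of its underside, at heater x = +61, y = +5, z = +50 mm.
- bottle: Bystander: small amber glass bottle, 48 mm across, 100 mm high, loose on the bench. Origin: centre of its underside.
- beaker: Bystander: clear glass beaker, 64 mm across the rim, 75 mm high, loose on the bench. Origin: centre of its underside.
- tip_box: Bystander: closed grey plastic box, 85 x 120 x 50 mm, loose on the bench. Origin: centre of its underside.
There are look-alikes about, which are no part of the job. Leave any blue or purple look-alike of the block alone. Leave any yellow look-alike of the stand alone.

How it is judged:
By the outcome, as a careful person would: the job done as asked, in the order asked, and still so for the second after the job is handed in, while the arm keeps its last pose, push and grip.
It also fails if it takes over 67 s, if anything falls off the work surface, if the arm or the gripper's body presses on something with over 40 N, if the wrist force passes 120 N, or if a joint passes its speed limit or range.

## Working session

There is one attempt and no reset: what is moved stays moved. The work goes in short steps, Python scripts to look and compute and a tool call to move; the robot and the scene stay as the last step left them, time stands still between calls to the robot, and variables do not carry over. Pictures are saved under pics/ and viewed, at most 10 in all, crops included, and the job is handed in when it is done.

Besides the shell and the picture viewer there is one more tool, called after "Emit:" by a JSON object that holds its "fn" and its "kwargs". play_rows: Moves the arm, as the interface text tells. Shift numbers are shares of 0.03 m and turn numbers shares of 0.1 rad, none past 1 either way. Its arguments: {"type":"object","properties":{"steps":{"type":"array"},"grip_force":{"type":"number"}},"required":["steps"]}

```bash
mkdir -p pics; cat > h.py <<'E'
import numpy as np, cv2
from rig import robot
def cam(n):
    c=robot.camera(n); R=cv2.Rodrigues(np.array(c["rvec"],float))[0]; t=np.array(c["tvec"],float).ravel()
    return c["image"],np.array(c["mtx"],float),R,t
def ray(K,R,t,uv):
    d=R.T@np.linalg.solve(K,np.array([uv[0],uv[1],1.])); return -R.T@t,d
def onz(K,R,t,uv,z):
    o,d=ray(K,R,t,uv); return o+d*(z-o[2])/d[2]
def proj(K,R,t,p):
    q=K@(R@np.array(p,float)+t); return q[:2]/q[2]
def tri(c1,uv1,c2,uv2):
    (o1,d1),(o2,d2)=ray(*c1,uv1),ray(*c2,uv2)
    A=np.c_[d1,-d2]; s=np.linalg.lstsq(A,o2-o1,rcond=None)[0]
    a,b=o1+s[0]*d1,o2+s[1]*d2; return (a+b)/2,np.linalg.norm(a-b)
E
python3 - <<'E'
from h import *
for n in("scene","top"):
    im,K,R,t=cam(n); cv2.imwrite(f"pics/{n}0.png",im[:,:,::-1]); np.savez(f"{n}.npz",im=im,K=K,R=R,t=t)
    print(n,K[0,0],K[:2,2],-R.T@t,R[2])
print(robot.get_obs())
E
```

```text
scene 506.1999168403576 [314.30073214 199.01199898] [ 1.15122419 -0.59691109  0.82332043] [-0.53404783  0.58126913 -0.61393739]
top 381.07914710348547 [326.77495738 203.12828296] [0.49329441 0.04439317 0.98023126] [ 0.07774071  0.02251448 -0.99671936]
{'time': 0.1, 'q': array([ 1.05451258e+00,  5.28374341e-01,  1.43379292e+00,  1.32976438e-05,
        1.18139988e+00, -1.78520389e-01]), 'joint_velocities': array([ 5.38795127e-04, -2.50262629e-03, -2.91111966e-03, -3.77097019e-04,
       -2.88124705e-03,  1.36682293e-05]), 'joint_torque': array([-1.20271388e-04, -4.40981948e+01, -1.77150089e+01,  6.34728069e-02,
        5.33345249e-02, -5.54081555e-05]), 'position': array([0.20675599, 0.58910184, 0.22166283]), 'tool_rot': array([ 1.68082456e-01,  9.85772445e-01, -9.26172542e-04, -3.41894443e-04]), 'ft_force': array([-0.30429452,  0.52703292,  0.13638639]), 'moment': array([ 0.03121185, -0.03762527, -0.00961074]), 'grip_force': 0.0, 'grip_width': 0.08691740423468974}
```

View pics/scene0.png

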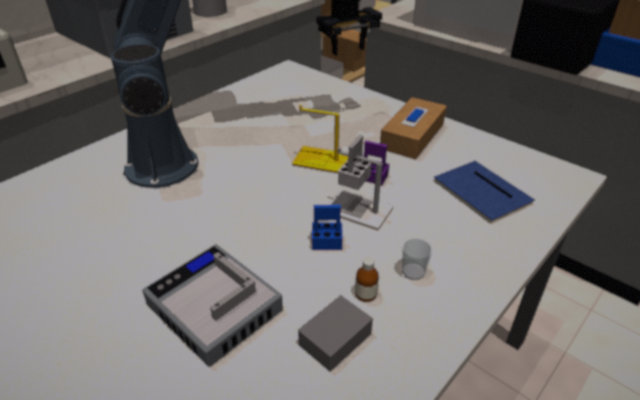

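View pics/top0.png

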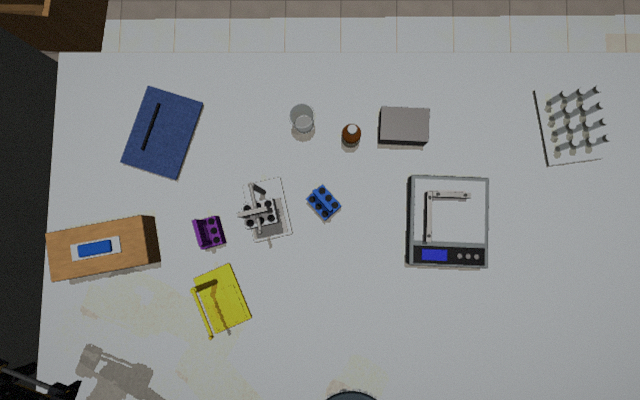

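The scene view shows the steel block on the white stand at about (355,170), and the heater at (213,300). In the top view the block is at (260,212), the heater at (448,220), and the long bar at (431,215) with the short bar at (450,195).
Things that could be taken for the block: blue block (scene 327,228; top 323,203), purple block (scene 376,160; top 208,232), grey aluminium block on the white stand (scene 355,170; top 260,212). The yellow stand (scene 320,140) is a decoy for the stand. I choose the grey one on the white stand and check it in a close crop.

```bash
python3 - <<'E'
from h import *
s=np.load("scene.npz")["im"][:,:,::-1]; t=np.load("top.npz")["im"][:,:,::-1]
a=cv2.resize(s[125:235,315:405],None,fx=5,fy=5,interpolation=cv2.INTER_CUBIC)
b=cv2.resize(t[170:250,230:300],None,fx=5,fy=5,interpolation=cv2.INTER_CUBIC)
o=np.zeros((550,800,3),np.uint8); o[:,:450]=a; o[:400,450:]=b
cv2.imwrite("pics/c1.png",o)
a=cv2.resize(t[168:276,398:498],None,fx=5,fy=5,interpolation=cv2.INTER_CUBIC); cv2.imwrite("pics/c2.png",a)
E
```

```text
(no output)
```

View pics/c1.png

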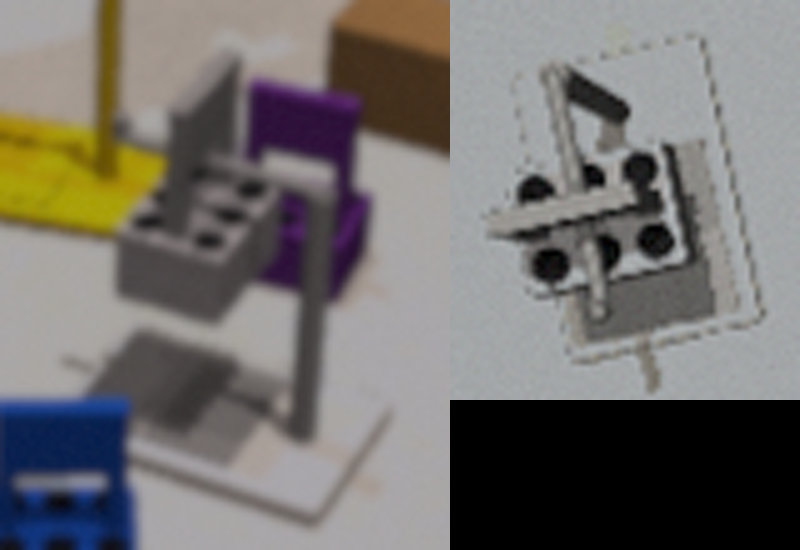

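View pics/c2.png

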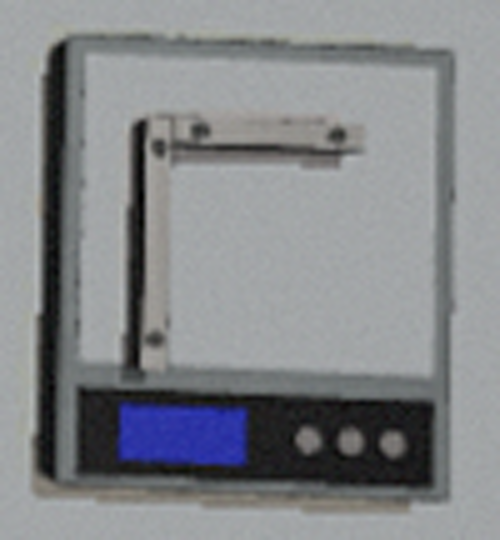

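The crop confirms a bare aluminium block with wells, its handle plate at top crop (490..650, ~205), on the white stand. The post is at crop (555,70) and the upturned tip at (597,312). The heater crop shows the deck and both bars, with their inner corner near (172,152).

```bash
python3 - <<'E'
from h import *
T=np.load("top.npz"); S=np.load("scene.npz"); ct=(T["K"],T["R"],T["t"]); cs=(S["K"],S["R"],S["t"])
tp=lambda x,y:(230+(x-450)/5-.4,170+y/5-.4); hp=lambda x,y:(398+x/5-.4,168+y/5-.4); sp=lambda x,y:(315+x/5-.4,125+y/5-.4)
P=np.array([onz(*ct,tp(*p),.012)[:2] for p in[(520,75),(705,38),(765,315),(570,360)]])
print("stand base",P.round(4).tolist(),[np.linalg.norm(P[i]-P[i-1]).round(4) for i in range(4)],"c",P.mean(0))
post=onz(*ct,tp(555,70),.164); tip=onz(*ct,tp(597,312),.174)
print("post",post,"tip",tip,np.linalg.norm(post-tip),np.degrees(np.arctan2(*(post-tip)[1::-1])))
a=onz(*ct,tp(492,221),.204);b=onz(*ct,tp(650,195),.204);print("handle top ends",a,b,np.linalg.norm(a-b),(a+b)/2,np.degrees(np.arctan2(*(a-b)[1::-1])))
print("scene proj of handle ends (crop)",[((proj(*cs,p)-[315,125]+.4)*5).round(1).tolist() for p in(a,b,tip,post)])
H=np.array([onz(*ct,hp(*p),.05)[:2] for p in[(65,38),(452,48),(448,497),(62,487)]])
print("heater",H.round(4).tolist(),[np.linalg.norm(H[i]-H[i-1]).round(4) for i in range(4)],H.mean(0))
for e in((H[0]-H[3]),(H[1]-H[2])):print("heater x ang",np.degrees(np.arctan2(e[1],e[0])))
for e in((H[0]-H[1]),(H[3]-H[2])):print("heater y ang",np.degrees(np.arctan2(e[1],e[0]))-90)
print("corner",onz(*ct,hp(171,151),.082), "long end",onz(*ct,hp(167,370),.082),"short end",onz(*ct,hp(362,154),.082))
# contours of block grey? blue display centre at z .05
hsv=cv2.cvtColor(T["im"],cv2.COLOR_RGB2HSV)
m=cv2.inRange(hsv,(112,150,80),(130,255,255)); m[:,:398]=0;m[:240]=0
c=max(cv2.findContours(m,0,2)[0],key=cv2.contourArea); print("disp",cv2.minAreaRect(c),onz(*ct,cv2.minAreaRect(c)[0],.05))
E
```

```text
stand base [[0.6144, 0.2807], [0.6344, 0.1857], [0.4929, 0.1521], [0.4689, 0.2509]] [np.float64(0.1485), np.float64(0.0971), np.float64(0.1455), np.float64(0.1017)] c [0.55262489 0.21738889]
post [0.59767913 0.22844936 0.164     ] tip [0.49333943 0.20545012 0.174     ] 0.10731139933029937 12.430726721217406
handle top ends [0.53000142 0.24363884 0.204     ] [0.54137589 0.17890646 0.204     ] 0.06572412011369025 [0.53568866 0.21127265 0.204     ] 99.96601227188567
scene proj of handle ends (crop) [[229.7, 55.1], [161.7, 118.3], [117.3, 113.9], [320.0, 191.5]]
heater [[0.6367, -0.1393], [0.6334, -0.3272], [0.4164, -0.3209], [0.4186, -0.1368]] [np.float64(0.2181), np.float64(0.188), np.float64(0.2171), np.float64(0.1841)] [ 0.52625311 -0.23103987]
heater x ang -0.661277148403414
heater x ang -1.679692549642687
heater y ang -0.9945350725274267
heater y ang -0.6791633625551441
corner [ 0.57851016 -0.18236752  0.082     ] long end [ 0.47588617 -0.17956377  0.082     ] short end [ 0.57799892 -0.27152883  0.082     ]
disp ((434.3122253417969, 254.31793212890625), (25.063278198242188, 11.641175270080566), 2.4895527362823486) [ 0.44486986 -0.19519906  0.05      ]
```

Emit:
{"fn": "play_rows", "kwargs": {"steps": [-0.3,0,0,-0.1,1,-0.3,0,0,-0.1,1,-0.3,0,0,-0.1,1,-0.3,0,0,-0.1,1,-0.3,0,0,-0.1,1,-0.3,0,0,-0.1,1,-0.3,0,0,-0.1,1,-0.3,0,0,-0.1,1,-0.3,0,0,-0.1,1,-0.3,0,0,-0.1,1], "grip_force": 30}}

```text
time: 1.1
position: [0.2069, 0.5893, 0.2521]
tool_rot: [0.622, 0.783, -0.001, 0.0]
ft_force: [-0.4, -0.7, -0.5]
grip_width: 0.0314
grip_force: 0.0
```

```bash
cat >> h.py <<'E'
from scipy.spatial.transform import Rotation as Ro
def go(tx,ty,tz,yaw=None):
    o=robot.get_obs(); M=Ro.from_quat(o["tool_rot"]).as_matrix(); p=np.array(o["position"])
    y=np.degrees(np.arctan2(M[1,1],M[0,1])); print("t",o["time"],"p",p.round(4),"yaw",y.round(2),"tilt",M[:,2].round(4),"F",np.round(o["ft_force"],1),"w",round(o["grip_width"],4),"gf",round(o["grip_force"],1))
    s=M.T@(np.array([tx,ty,tz])-p)/.03
    print("shift units",s.round(2), "" if yaw is None else ("twist units",round(np.radians(y-yaw)/.1,2)))
E
python3 -c "
from h import *
go(.537,.213,.25,12.4)"
```

```text
t 1.1 p [0.2069 0.5893 0.2521] yaw 13.12 tilt [-7.0e-04 -1.2e-03 -1.0e+00] F [-0.4 -0.7 -0.5] w 0.0314 gf 0.0
shift units [-14.71   7.87   0.08] ('twist units', np.float64(0.12))
```

Emit:
{"fn": "play_rows", "kwargs": {"steps": [-0.3,-0.74,0.39,0,0.12,-0.3,-0.74,0.39,0,0,-0.3,-0.74,0.39,0,0,-0.3,-0.74,0.39,0,0,-0.3,-0.74,0.39,0,0,-0.3,-0.74,0.39,0,0,-0.3,-0.74,0.39,0,0,-0.3,-0.74,0.39,0,0,-0.3,-0.74,0.39,0,0,-0.3,-0.74,0.39,0,0]}}

```text
time: 2.1
position: [0.3704, 0.3979, 0.2522]
tool_rot: [0.625, 0.781, -0.0, -0.0]
ft_force: [0.2, -0.2, -0.2]
grip_width: 0.0303
grip_force: 0.0
```

Emit:
{"fn": "play_rows", "kwargs": {"steps": [-0.3,-0.8,0.43,0,0,-0.3,-0.8,0.43,0,0,-0.3,-0.8,0.43,0,0,-0.3,-0.8,0.43,0,0,-0.3,-0.8,0.43,0,0,-0.3,-0.8,0.43,0,0,-0.3,-0.8,0.43,0,0,-0.3,-0.8,0.43,0,0,-0.3,-0.4,0.2,0,0,-0.3,-0.3,0.15,0,0]}}

```text
time: 3.1
position: [0.5279, 0.2153, 0.2521]
tool_rot: [0.625, 0.78, -0.0, -0.0]
ft_force: [-0.3, 0.8, 0.1]
grip_width: 0.0306
grip_force: 0.0
```

```bash
python3 - <<'E'
from h import *
go(.537,.213,.25,12.4)
s=cam("scene")[0]; t=cam("top")[0]
a=cv2.resize(s[105:215,315:405],None,fx=5,fy=5,interpolation=cv2.INTER_CUBIC)
b=cv2.resize(t[170:250,230:300],None,fx=5,fy=5,interpolation=cv2.INTER_CUBIC)
o=np.zeros((550,800,3),np.uint8); o[:,:450]=a; o[:400,450:]=b
cv2.imwrite("pics/c3.png",o[:,:,::-1])
E
```

```text
t 3.1 p [0.5279 0.2153 0.2521] yaw 12.6 tilt [-1.2e-03  1.0e-04 -1.0e+00] F [-0.3  0.8  0.1] w 0.0306 gf 0.0
shift units [-0.14  0.28  0.07] ('twist units', np.float64(0.03))
```

View pics/c3.png

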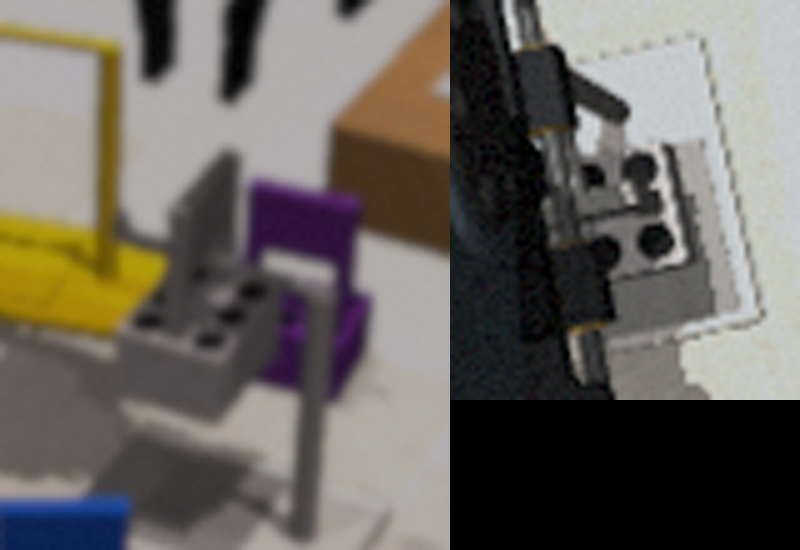

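The fingertips are above the handle in the scene crop, at (155,75) and (235,97). The handle top runs from about (172,213) to (240,152). I triangulate it and check against the projected TCP.

```bash
python3 - <<'E'
from h import *
T=np.load("top.npz"); S=np.load("scene.npz"); ct=(T["K"],T["R"],T["t"]); cs=(S["K"],S["R"],S["t"])
tp=lambda x,y:(230+(x-450)/5-.4,170+y/5-.4); sp=lambda x,y:(315+x/5-.4,105+y/5-.4)
print(tri(ct,tp(571,208),cs,sp(206,183)), onz(*cs,sp(206,183),.204))
print("tcp crop",(proj(*cs,[.5279,.2153,.2521])-[315,105]+.4)*5)
E
```

```text
(array([0.53730839, 0.21267007, 0.20523538]), np.float64(0.004669047901129664)) [0.53731827 0.21644061 0.204     ]
tcp crop [192.69383474  86.29819934]
```

Emit:
{"fn": "play_rows", "kwargs": {"steps": [-0.3,-0.13,0.3,0,0,-0.3,0,0,0.3,0,-0.3,0,0,0.4,0,-0.3,0,0,0.5,0,-0.3,0,0,0.5,0,-0.3,0,0,0.4,0,-0.3,0,0,0.3,0,-0.3,0,0,0.2,0,-0.3,0,0,0.1,0,-0.3,0,0,0,0]}}

```text
time: 4.2
position: [0.5373, 0.2142, 0.1713]
tool_rot: [0.625, 0.781, -0.0, -0.0]
ft_force: [1.1, 0.1, -0.8]
grip_width: 0.0303
grip_force: 0.0
```

Emit:
{"fn": "play_rows", "kwargs": {"steps": [-0.4,0,0,0,0,-0.5,0,0,0,0,-0.6,0,0,0,0,-0.7,0,0,0,0,-0.8,0,0,0,0,-0.9,0,0,0,0,-1,0,0,0,0,-1,0,0,0,0,-1,0,0,0,0,-1,0,0,0,0], "grip_force": 40}}

```text
time: 5.2
position: [0.5368, 0.214, 0.1716]
tool_rot: [0.625, 0.781, -0.001, -0.0]
ft_force: [-5.0, -0.4, 3.3]
grip_width: 0.0098
grip_force: 39.9
```

```bash
python3 - <<'E'
from h import *
go(.5375,.2135,.171,12.4)
s=cam("scene")[0]
a=cv2.resize(s[105:235,300:410],None,fx=4.5,fy=4.5,interpolation=cv2.INTER_CUBIC)
cv2.imwrite("pics/c4.png",a[:,:,::-1])
E
```

```text
t 5.2 p [0.5368 0.214  0.1716] yaw 12.67 tilt [-1.4e-03 -4.0e-04 -1.0e+00] F [-5.  -0.4  3.3] w 0.0098 gf 39.9
shift units [-0.02  0.02  0.02] ('twist units', np.float64(0.05))
```

View pics/c4.png

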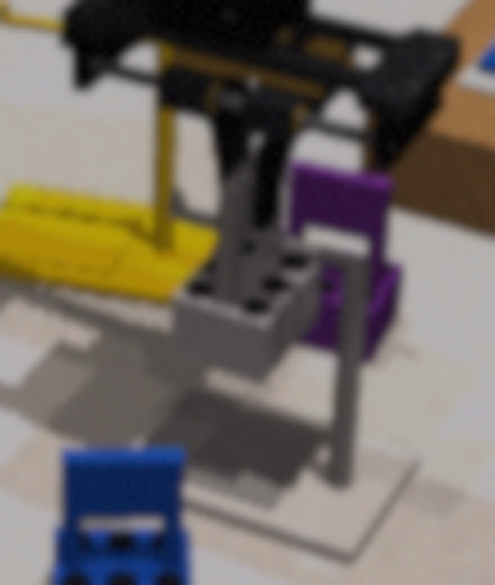

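Width is 9.8 mm at 40 N, so the plate is held. I lift 17 mm, then back out along the stand's -x.

Emit:
{"fn": "play_rows", "kwargs": {"steps": [-1,0,0,-0.08,0,-1,0,0,-0.1,0,-1,0,0,-0.1,0,-1,0,0,-0.1,0,-1,0,0,-0.1,0,-1,0,0,-0.1,0,-1,0,0,0,0,-1,0,0,0,0,-1,0,0,0,0,-1,0,0,0,0], "grip_force": 50}}

```text
time: 6.25
position: [0.5373, 0.2141, 0.1888]
tool_rot: [0.625, 0.781, -0.0, -0.0]
ft_force: [1.1, -0.2, -4.4]
grip_width: 0.0095
grip_force: 49.9
```

```bash
python3 - <<'E'
from h import *
go(.5375,.2135,.171,12.4)
s=cam("scene")[0]
a=cv2.resize(s[105:235,300:410],None,fx=4.5,fy=4.5,interpolation=cv2.INTER_CUBIC)
cv2.imwrite("pics/c5.png",a[:,:,::-1])
E
```

```text
t 6.25 p [0.5373 0.2141 0.1888] yaw 12.66 tilt [-3.e-04 -1.e-04 -1.e+00] F [ 1.1 -0.2 -4.4] w 0.0095 gf 49.9
shift units [-0.02  0.    0.59] ('twist units', np.float64(0.05))
```

View pics/c5.png

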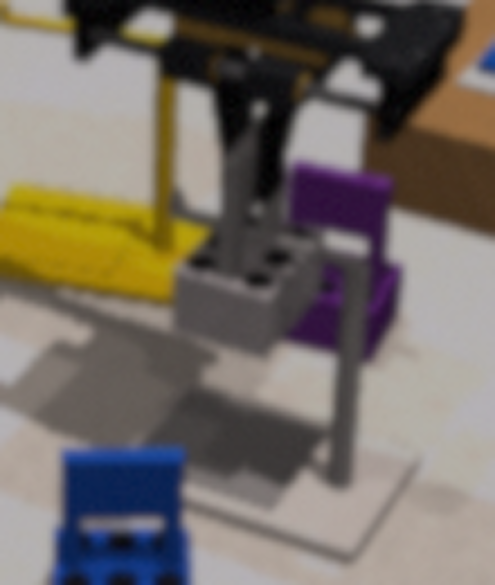

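The block hangs from the gripper (about 4.4 N) and is clear of the arm by about 17 mm. Its top has risen level with the arm in the picture. Next I back out.

Emit:
{"fn": "play_rows", "kwargs": {"steps": [-1,0,-0.15,0,0,-1,0,-0.3,0,0,-1,0,-0.35,0,0,-1,0,-0.4,0,0,-1,0,-0.4,0,0,-1,0,-0.4,0,0,-1,0,-0.35,0,0,-1,0,-0.25,0,0,-1,0,-0.15,0,0,-1,0,0,0,0]}}

```text
time: 7.3
position: [0.4563, 0.196, 0.189]
tool_rot: [0.625, 0.781, -0.0, -0.0]
ft_force: [0.7, -0.1, -4.8]
grip_width: 0.0098
grip_force: 49.9
```

Emit:
{"fn": "play_rows", "kwargs": {"steps": [-1,0,0,-0.2,0,-1,0,0,-0.4,0,-1,0,0,-0.4,0,-1,0,0,-0.4,0,-1,0,0,-0.4,0,-1,0,0,-0.3,0,-1,0,0,-0.2,0,-1,0,0,-0.1,0,-1,0,0,0,0,-1,0,0,0,0]}}

```text
time: 8.3
position: [0.4566, 0.196, 0.2605]
tool_rot: [0.625, 0.781, -0.0, -0.0]
ft_force: [-0.9, -0.3, -5.2]
grip_width: 0.0096
grip_force: 49.9
```

```bash
python3 - <<'E'
from h import *
a=np.radians(-.9); R=np.array([[np.cos(a),-np.sin(a)],[np.sin(a),np.cos(a)]])
c=np.array([.5263,-.2310]); print("seat from case",c+R@[.019,.022],"corner from case",c+R@[.055,.05], "seat from corner",np.array([.5785,-.1824])+R@[-.036,-.028])
go(.46,.0,.26,89.1)
E
```

```text
seat from case [ 0.54564322 -0.20930115] corner from case [ 0.58207858 -0.18187007] seat from corner [ 0.54206464 -0.20983108]
t 8.3 p [0.4566 0.196  0.2605] yaw 12.66 tilt [-9.e-04 -2.e-04 -1.e+00] F [-0.9 -0.3 -5.2] w 0.0096 gf 49.9
shift units [-6.4  -1.32  0.02] ('twist units', np.float64(-13.34))
```

Emit:
{"fn": "play_rows", "kwargs": {"steps": [-1,0,0,0,-0.6,-1,0,0,0,-1,-1,0,0,0,-1,-1,0,0,0,-1,-1,0,0,0,-1,-1,0,0,0,-1,-1,0,0,0,-1,-1,0,0,0,-1,-1,0,0,0,-1,-1,0,0,0,-1]}}

```text
time: 9.3
position: [0.4565, 0.196, 0.2603]
tool_rot: [0.192, 0.981, -0.0, -0.001]
ft_force: [-0.4, 0.9, -4.4]
grip_width: 0.0099
grip_force: 49.9
```

Emit:
{"fn": "play_rows", "kwargs": {"steps": [-1,0,0,0,-1,-1,0,0,0,-1,-1,0,0,0,-1,-1,0,0,0,-0.74,-1,-0.1,-0.4,0,0,-1,-0.2,-0.7,0,0,-1,-0.2,-0.8,0,0,-1,-0.2,-0.8,0,0,-1,-0.2,-0.8,0,0,-1,-0.2,-0.8,0,0]}}

```text
time: 10.3
position: [0.4878, 0.0647, 0.2606]
tool_rot: [0.009, 1.0, -0.0, -0.0]
ft_force: [0.6, 0.7, -4.2]
grip_width: 0.0096
grip_force: 49.9
```

Emit:
{"fn": "play_rows", "kwargs": {"steps": [-1,-0.2,-0.9,0,0,-1,-0.2,-0.9,0,0,-1,-0.2,-0.9,0,0,-1,-0.2,-0.9,0,0,-1,-0.2,-0.9,0,0,-1,-0.2,-0.9,0,0,-1,-0.2,-0.9,0,0,-1,-0.2,-0.9,0,0,-1,-0.1,-0.6,0,0,-1,0,-0.3,0,0]}}

```text
time: 11.3
position: [0.535, -0.1794, 0.2605]
tool_rot: [0.009, 1.0, -0.0, -0.0]
ft_force: [0.7, 1.1, -4.5]
grip_width: 0.0097
grip_force: 49.9
```

```bash
python3 - <<'E'
from h import *
go(.532,-.2215,.150,89.1)
E
```

```text
t 11.3 p [ 0.535  -0.1794  0.2605] yaw 88.93 tilt [-2.e-04 -3.e-04 -1.e+00] F [ 0.7  1.1 -4.5] w 0.0097 gf 49.9
shift units [ 0.07 -1.4   3.69] ('twist units', np.float64(-0.03))
```

Emit:
{"fn": "play_rows", "kwargs": {"steps": [-1,0.05,-0.5,0,-0.03,-1,0,-0.5,0,0,-1,0,-0.4,0.2,0,-1,0,0,0.5,0,-1,0,0,0.7,0,-1,0,0,0.7,0,-1,0,0,0.7,0,-1,0,0,0.5,0,-1,0,0,0.3,0,-1,0,0,0.1,0]}}

```text
time: 12.3
position: [0.5324, -0.2189, 0.1488]
tool_rot: [0.006, 1.0, 0.001, -0.001]
ft_force: [0.4, 1.2, -4.4]
grip_width: 0.0101
grip_force: 49.9
```

```bash
python3 - <<'E'
from h import *
go(.532,-.2215,.131,89.1)
s=cam("scene")[0]
a=cv2.resize(s[225:365,130:300],None,fx=4,fy=4,interpolation=cv2.INTER_CUBIC)
cv2.imwrite("pics/c6.png",a[:,:,::-1])
E
```

```text
t 12.3 p [ 0.5324 -0.2189  0.1488] yaw 89.28 tilt [-0.0018  0.0012 -1.    ] F [ 0.4  1.2 -4.4] w 0.0101 gf 49.9
shift units [ 0.01 -0.09  0.59] ('twist units', np.float64(0.03))
```

View pics/c6.png

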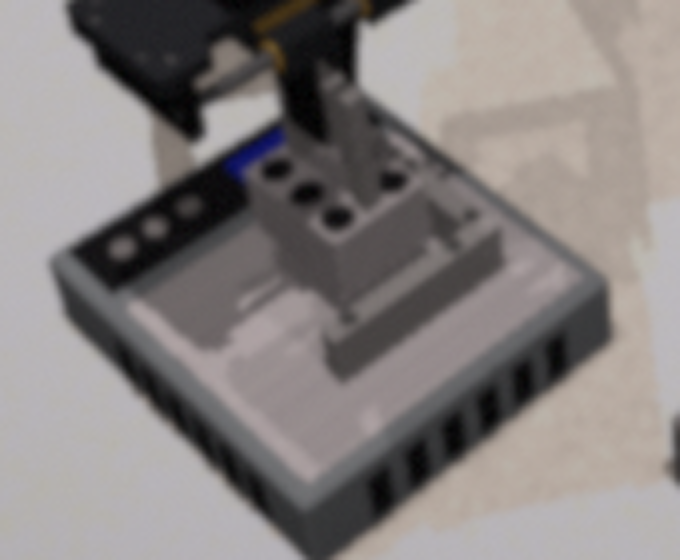

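The block hovers upright about 19 mm over the deck, inside both bars. Its side is near (340,260), short of the short bar at (420,270). I lower it gently.

Emit:
{"fn": "play_rows", "kwargs": {"steps": [-1,0,0,0.1,0,-1,0,0,0.15,0,-1,0,0,0.15,0,-1,0,0,0.1,0,-1,0,0,0.05,0,-1,0,0,0.03,0,-1,0,0,0.03,0,-1,0,0,0.03,0,-1,0,0,0,0,-1,0,0,0,0]}}

```text
time: 13.35
position: [0.533, -0.2192, 0.1308]
tool_rot: [0.006, 1.0, -0.0, 0.0]
ft_force: [-0.3, -0.3, -4.7]
grip_width: 0.0101
grip_force: 49.9
```

Emit:
{"fn": "play_rows", "kwargs": {"steps": [-1,0,0,0.02,0,-1,0,0,0.02,0,-1,0,0,0.02,0,-1,0,0,0,0,-1,0,0,0,0,-1,0,0,0,0,-1,0,0,0,0,-1,0,0,0,0,-1,0,0,0,0,-1,0,0,0,0]}}

```text
time: 14.35
position: [0.5331, -0.2195, 0.1299]
tool_rot: [0.006, 1.0, -0.0, 0.0]
ft_force: [-2.6, 0.1, 5.6]
grip_width: 0.0094
grip_force: 50.0
```

Deck contact. I ease off a little, then slide towards the short bar.

Emit:
{"fn": "play_rows", "kwargs": {"steps": [-1,0,0,-0.015,0,-1,-0.04,0,0,0,-1,-0.04,0,0,0,-1,-0.04,0,0,0,-1,-0.04,0,0,0,-1,-0.04,0,0,0,-1,-0.04,0,0,0,-1,0,0,0,0,-1,0,0,0,0,-1,0,0,0,0], "grip_force": 60}}

```text
time: 15.35
position: [0.5389, -0.2194, 0.13]
tool_rot: [0.006, 1.0, -0.0, -0.001]
ft_force: [-6.5, -1.5, 8.4]
grip_width: 0.0091
grip_force: 59.9
```

Emit:
{"fn": "play_rows", "kwargs": {"steps": [-1,0,0,-0.02,0,-1,-0.03,0,0,0,-1,-0.03,0,0,0,-1,-0.03,0,0,0,-1,0,0,0,0,-1,0,0,0,0,-1,0,0,0,0,-1,0,0,0,0,-1,0,0,0,0,-1,0,0,0,0]}}

```text
time: 16.35
position: [0.5427, -0.2193, 0.13]
tool_rot: [0.006, 1.0, 0.0, -0.0]
ft_force: [-4.5, -1.3, 3.8]
grip_width: 0.0094
grip_force: 59.9
```

Emit:
{"fn": "play_rows", "kwargs": {"steps": [-1,-0.03,0,0,0,-1,-0.03,0,0,0,-1,0,0,0,0,-1,0,0,0,0,-1,0,0,0,0,-1,0,0,0,0,-1,0,0,0,0,-1,0,0,0,0,-1,0,0,0,0,-1,0,0,0,0]}}

```text
time: 17.35
position: [0.5447, -0.2193, 0.13]
tool_rot: [0.006, 1.0, 0.0, 0.0]
ft_force: [-3.6, 0.3, 2.5]
grip_width: 0.0097
grip_force: 59.9
```

Emit:
{"fn": "play_rows", "kwargs": {"steps": [-1,-0.03,0,0,0,-1,-0.03,0,0,0,-1,0,0,0,0,-1,0,0,0,0,-1,0,0,0,0,-1,0,0,0,0,-1,0,0,0,0,-1,0,0,0,0,-1,0,0,0,0,-1,0,0,0,0]}}

```text
time: 18.35
position: [0.5462, -0.2193, 0.13]
tool_rot: [0.006, 1.0, 0.0, -0.0]
ft_force: [-5.2, -1.0, 5.5]
grip_width: 0.0099
grip_force: 59.9
```

Emit:
{"fn": "play_rows", "kwargs": {"steps": [-1,-0.02,0,0,0,-1,-0.02,0,0,0,-1,0,0,0,0,-1,0,0,0,0,-1,0,0,0,0,-1,0,0,0,0,-1,0,0,0,0,-1,0,0,0,0,-1,0,0,0,0,-1,0,0,0,0]}}

```text
time: 19.35
position: [0.5473, -0.2193, 0.13]
tool_rot: [0.006, 1.0, 0.0, -0.0]
ft_force: [-5.2, 0.7, 5.8]
grip_width: 0.0093
grip_force: 59.9
```

Emit:
{"fn": "play_rows", "kwargs": {"steps": [-1,-0.03,0,0,0,-1,-0.03,0,0,0,-1,0,0,0,0,-1,0,0,0,0,-1,0,0,0,0,-1,0,0,0,0,-1,0,0,0,0,-1,0,0,0,0,-1,0,0,0,0,-1,0,0,0,0]}}

```text
time: 20.35
position: [0.5477, -0.2192, 0.1301]
tool_rot: [0.006, 1.0, 0.0, -0.002]
ft_force: [-9.1, -1.9, 8.3]
grip_width: 0.0095
grip_force: 59.9
```

The short bar is touched at TCP x ≈ 0.5477. I ease off and slide to the long bar.

Emit:
{"fn": "play_rows", "kwargs": {"steps": [-1,0.06,0,-0.005,0,-1,0.04,0,0,0,-1,0,0.04,0,0,-1,0,0.04,0,0,-1,0,0.04,0,0,-1,0,0.04,0,0,-1,0,0.04,0,0,-1,0,0.04,0,0,-1,0,0,0,0,-1,0,0,0,0]}}

```text
time: 21.35
position: [0.547, -0.2115, 0.13]
tool_rot: [0.007, 1.0, 0.0, 0.0]
ft_force: [1.0, 0.3, -1.4]
grip_width: 0.0097
grip_force: 59.9
```

Emit:
{"fn": "play_rows", "kwargs": {"steps": [-1,0,0.03,0,0,-1,0,0.02,0,0,-1,0,0,0,0,-1,0,0,0,0,-1,0,0,0,0,-1,0,0,0,0,-1,0,0,0,0,-1,0,0,0,0,-1,0,0,0,0,-1,0,0,0,0]}}

```text
time: 22.35
position: [0.5463, -0.2104, 0.13]
tool_rot: [0.006, 1.0, 0.0, -0.0]
ft_force: [0.3, 0.5, -3.9]
grip_width: 0.0097
grip_force: 59.9
```

Emit:
{"fn": "play_rows", "kwargs": {"steps": [-1,0,0.03,0.01,0,-1,0,0.03,0,0,-1,0,0,0,0,-1,0,0,0,0,-1,0,0,0,0,-1,0,0,0,0,-1,0,0,0,0,-1,0,0,0,0,-1,0,0,0,0,-1,0,0,0,0]}}

```text
time: 23.35
position: [0.5465, -0.2095, 0.1302]
tool_rot: [0.006, 1.0, -0.001, 0.0]
ft_force: [-3.0, -3.9, -0.2]
grip_width: 0.0095
grip_force: 59.9
```

Emit:
{"fn": "play_rows", "kwargs": {"steps": [-1,0,0.03,0,0,-1,0,0.03,0,0,-1,0,0,0,0,-1,0,0,0,0,-1,0,0,0,0,-1,0,0,0,0,-1,0,0,0,0,-1,0,0,0,0,-1,0,0,0,0,-1,0,0,0,0]}}

```text
time: 24.35
position: [0.5465, -0.2091, 0.1303]
tool_rot: [0.006, 1.0, -0.002, 0.0]
ft_force: [-3.5, -7.6, -0.2]
grip_width: 0.0098
grip_force: 59.9
```

```bash
python3 -c "
from h import *
go(.5477,-.209,.13,89.1); print(np.round(robot.get_obs()['moment'],2))"
```

```text
t 24.35 p [ 0.5465 -0.2091  0.1303] yaw 89.3 tilt [ 1.0e-04 -3.8e-03 -1.0e+00] F [-3.5 -7.6 -0.2] w 0.0098 gf 59.9
shift units [-0.04  0.    0.01] ('twist units', np.float64(0.04))
[-1.64  0.65 -0.24]
```

Emit:
{"fn": "play_rows", "kwargs": {"steps": [-1,-0.04,0,0.01,0,-1,-0.04,0,0,0,-1,-0.04,0.03,0,0,-1,-0.04,0.03,0,0,-1,0,0,0,0,-1,0,0,0,0,-1,0,0,0,0,-1,0,0,0,0,-1,0,0,0,0,-1,0,0,0,0]}}

```text
time: 25.35
position: [0.5481, -0.2089, 0.1307]
tool_rot: [0.005, 1.0, -0.003, -0.003]
ft_force: [-10.8, -12.4, 8.4]
grip_width: 0.0095
grip_force: 59.9
```

```bash
python3 -c "
from h import *
go(.5477,-.209,.13,89.1); print(np.round(robot.get_obs()['moment'],2))"
```

```text
t 25.35 p [ 0.5481 -0.2089  0.1307] yaw 89.43 tilt [-0.007  -0.0063 -1.    ] F [-10.8 -12.4   8.4] w 0.0095 gf 59.9
shift units [ 0.01 -0.    0.02] ('twist units', np.float64(0.06))
[-2.45  2.37 -0.08]
```

Emit:
{"fn": "play_rows", "kwargs": {"steps": [-1,-0.04,0,0.01,0,-1,-0.04,0.03,0.01,0,-1,-0.03,0.03,0,0,-1,0,0,0,0,-1,0,0,0,0,-1,0,0,0,0,-1,0,0,0,0,-1,0,0,0,0,-1,0,0,0,0,-1,0,0,0,0]}}

```text
time: 26.35
position: [0.5492, -0.2088, 0.131]
tool_rot: [0.004, 1.0, -0.004, -0.006]
ft_force: [-16.6, -16.1, 15.1]
grip_width: 0.0097
grip_force: 60.0
```

```bash
python3 - <<'E'
from h import *
go(.5477,-.209,.13,89.1); print(np.round(robot.get_obs()['moment'],2))
s=cam("scene")[0]
a=cv2.resize(s[225:345,150:290],None,fx=4.5,fy=4.5,interpolation=cv2.INTER_CUBIC)
cv2.imwrite("pics/c7.png",a[:,:,::-1])
E
```

```text
t 26.35 p [ 0.5492 -0.2088  0.131 ] yaw 89.51 tilt [-0.0116 -0.0088 -0.9999] F [-16.6 -16.1  15.1] w 0.0097 gf 60.0
shift units [ 0.05 -0.01  0.03] ('twist units', np.float64(0.07))
[-3.22  3.67 -0.14]
```

View pics/c7.png

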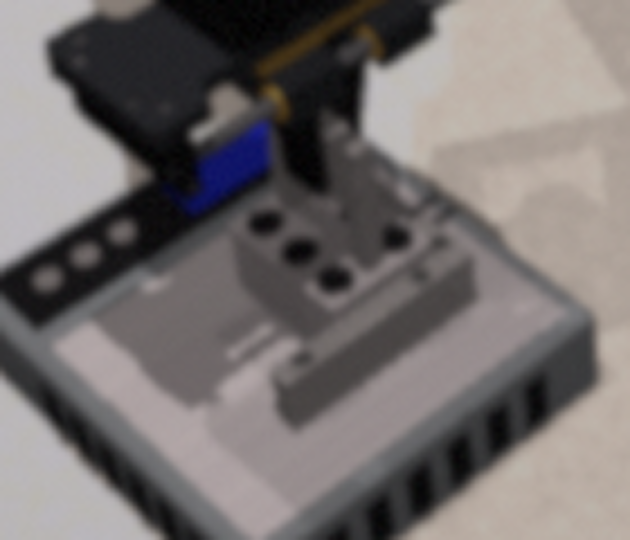

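The block sits against both bars, with its side along the bar near (390,300). It leans by about 0.6°, and the force on the deck is about 20 N. I ease the down-push so that less of the push goes into deck friction, and push a little more on both sides in turn.

Emit:
{"fn": "play_rows", "kwargs": {"steps": [-1,0,-0.08,-0.03,0,-1,-0.03,0,0,0,-1,0,0,0,0,-1,0,0.06,0,0,-1,0,0.06,0,0,-1,0,0,0,0,-1,0,0,0,0,-1,0,0,0,0,-1,0,0,0,0,-1,0,0,0,0]}}

```text
time: 27.4
position: [0.5496, -0.2082, 0.1313]
tool_rot: [0.004, 1.0, -0.005, -0.006]
ft_force: [-17.7, -18.6, 11.9]
grip_width: 0.0094
grip_force: 60.1
```

```bash
python3 - <<'E'
from h import *
go(.5477,-.209,.13,89.1); print(np.round(robot.get_obs()['moment'],2))
E
```

```text
t 27.4 p [ 0.5496 -0.2082  0.1313] yaw 89.51 tilt [-0.0128 -0.0098 -0.9999] F [-17.7 -18.6  11.9] w 0.0094 gf 60.1
shift units [ 0.06 -0.03  0.04] ('twist units', np.float64(0.07))
[-3.72  3.76 -0.23]
```

Emit:
{"fn": "play_rows", "kwargs": {"steps": [-1,0,-0.06,-0.02,0,-1,-0.05,0,0,0,-1,0,0,0,0,-1,0,0.05,0,0,-1,0,0.05,0,0,-1,0,0,0,0,-1,0,0,0,0,-1,0,0,0,0,-1,0,0,0,0,-1,0,0,0,0]}}

```text
time: 28.4
position: [0.5505, -0.2078, 0.1317]
tool_rot: [0.004, 1.0, -0.005, -0.007]
ft_force: [-18.9, -20.6, 10.2]
grip_width: 0.0095
grip_force: 60.2
```

```bash
python3 - <<'E'
from h import *
s=cam("scene")[0]
go(.5477,-.209,.13,89.1)
a=cv2.resize(s[225:345,150:290],None,fx=4.5,fy=4.5,interpolation=cv2.INTER_CUBIC)
cv2.imwrite("pics/c8.png",a[:,:,::-1])
E
```

```text
t 28.45 p [ 0.5505 -0.2077  0.1317] yaw 89.51 tilt [-0.0142 -0.0109 -0.9998] F [-19.8 -20.6  10.1] w 0.0097 gf 60.2
shift units [ 0.09 -0.04  0.06] ('twist units', np.float64(0.07))
```

View pics/c8.png

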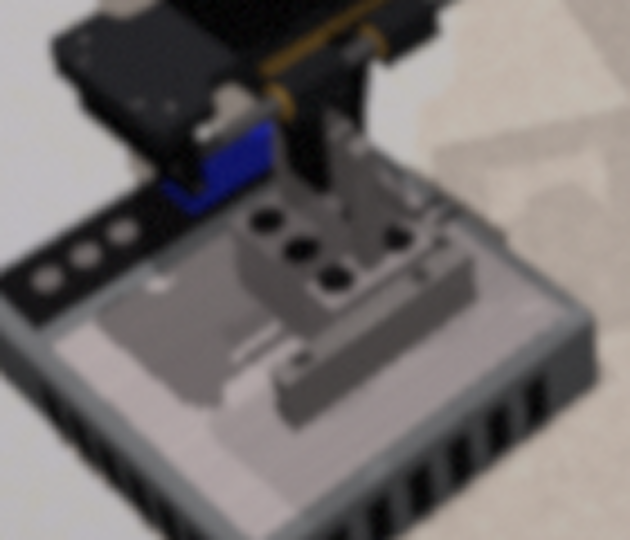

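The block has not visibly moved between the last two pictures (well at (333,278) in both), though the TCP crept 1.3 mm in x. I check numerically whether the block is truly stopped by the bar.

```bash
python3 - <<'E'
from h import *
a=cv2.imread("pics/c7.png",0).astype(np.float32); b=cv2.imread("pics/c8.png",0).astype(np.float32)
def sh(x0,x1,y0,y1): 
    p,q=a[y0:y1,x0:x1],b[y0:y1,x0:x1]; return cv2.phaseCorrelate(p,q,cv2.createHanningWindow(p.shape[::-1],cv2.CV_32F))
print("block",sh(235,425,200,320)); print("bar/deck ref",sh(270,480,300,430)); print("gripper",sh(50,210,20,200))
S=np.load("scene.npz"); cs=(S["K"],S["R"],S["t"])
f=lambda p:((proj(*cs,p)-[150,225])*4.5).round(1)
print("1.3mm +x moves px",f([.5505,-.21,.09])-f([.5492,-.21,.09]))
# bar inner/outer top edges from scene: expected vs block face
for x in(.579,.582,.585):print(x,"bar inner top edge ends",f([x,-.187,.082]),f([x,-.276,.082]), "block top +x corner -y",f([x,-.238,.09]))
E
```

```text
block ((0.029587131809762468, -0.12084643519625615), 0.41627843462758596)
bar/deck ref ((0.1583250572014805, 0.5442616888708898), 0.3566385506602472)
gripper ((0.10992683849995899, 0.3204493220708713), 0.2286573553085327)
1.3mm +x moves px [1.9 1.4]
0.579 bar inner top edge ends [414.8 256.2] [253.3 374.9] block top +x corner -y [322.1 310. ]
0.582 bar inner top edge ends [419.3 259.6] [257.8 378.7] block top +x corner -y [326.6 313.6]
0.585 bar inner top edge ends [423.9 263. ] [262.3 382.4] block top +x corner -y [331.2 317.2]
```

The block stays still (0.03 px, where a free block would have shifted about 2 px), so it is stopped by the bar. The grip and forces hold steady, so I hand in.

```bash
python3 -c "
from h import *
go(.5505,-.2077,.1317); print(robot.hand_in())"
```

```text
t 28.45 p [ 0.5505 -0.2077  0.1317] yaw 89.51 tilt [-0.0142 -0.0109 -0.9998] F [-19.8 -20.6  10.1] w 0.0097 gf 60.2
shift units [-0.  0. -0.] 
the job is handed in; nothing more can be done
None
```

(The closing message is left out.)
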